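# Kick the scooter's stand down and hold it upright for the record photo

## Robot

A 7-joint arm with a two-finger parallel gripper is mounted at the origin on the work surface. World frame = base frame: x ahead of the robot, y to its left, z up, the work surface at z = 0. Lengths are in m, angles in rad, forces in N, time in s.
With the tool pointing down it reaches from about 0.4 to 0.875 m from the base axis. Payload 4.4 kg.
Tool frame: the origin (TCP) lies between the finger pads; the fingertips stand 8 mm ahead of it and the grasp point (between the pads) lies 11 mm behind it; z points along the fingers, y is the line along which they close (so a half turn about z gives the same grasp; the last joint's range is limited). The gripper opens to 85 mm and grips with 20 to 120 N. Pads are 22 mm wide; open, the fingers measure 114 mm over their backs; the gripper's body (76 mm by 85 mm) begins 54 mm behind the grasp point. The pads swing forward as they close: fully open they stand 13 mm farther back than shut.
Start: joints at [1.212, 0.628, 0.038, 1.517, -0.027, 0.996, -0.02], TCP at [0.188, -0.622, 0.239] pointing down, gripper open.
Joint ranges: [-3.06, 3.06], [-0.37, 2.12], [-1.25, 1.32], [0.18, 2.47], [-1.1, 4.24], [0.23, 1.98], [-2.94, 2.94]. Speed limits (rad/s): [2.57, 2.57, 3.14, 3.14, 3.14, 3.14, 3.14].

## Interface

Orientations are given as a rotation vector (axis times angle).
In Python, from station import observe, camera, camera_model, sign_off, spot_in, trace, landmark_of gives the robot as it stands.
- The arm moves only by the tool jog_arm, never from a script. Its argument "rows" is a list of rows, each an object with "offset": the shift along the tool's x, y, z in mm, a list of three; "twist": the turn, a rotation vector about the tool's x, y, z in degrees, a list of three; "fingers": the finger opening in mm, from 0 to 85.4. A call has 1 to 20 rows; each row is the pose to reach, as a shift and turn from the pose commanded when the call began, along the tool's axes at that moment; what a row does not reach only later rows make up. A row lasts 1/12 s, in which the tool goes at most 41.7 mm and 7.16 degrees, less where a joint would pass 70% of its speed; a pose out of reach is approached as far as the arm can. A call with a gripper value outside its range is refused whole. The fingers move at their own pace and stop on an object; the grip force is fixed at half the most. Time passes only in rows, so rows that repeat a pose let the fingers close. It gives the time, the measured TCP pose, the force, the opening and the grip force at its end, in the units of the state.
- observe(): the state, without advancing time (a new reading comes with each control period).
- camera(name): name is "scene" or "top" or "wrist"; returns (picture, depth): 384x512x3 uint8, red, green, blue; 384x512 float32, m along the optical axis (not along the pixel's ray), 0 where there is no reading.
- camera_model(name): a dict with "intrinsics" (3x3 intrinsics, pixels), "k1" (the pictures are not rectified: a ray, as slopes to the right and down, at radius r is drawn at 1 + k1 r^2 times it, then the intrinsics apply), "T" (4x4, takes a point from camera to world coordinates). Camera axes: x right, y down, z forward; pixel columns grow to the right and rows downward; lengths in m; the calibration is good to about 2 mm. A picture is of the moment at which its call begins: read the wrist's pose just before it. camera_model takes no time and is no camera call; for the wrist camera it gives the pose at the moment of the call.
- sign_off(): hands the job in; it is judged then, once.
Trained networks look in the newest picture that a camera, given by its name, has taken for a name from the list of things; names that differ only in an ending like _2 or _b are one class to them, and where a whole thing is asked for, a point or a joint stands for the part that bears it (a point fixed in the world has none). Each returns a list of dicts, best first, with "confidence" (0 to 1); they miss things now and then, are a little off and sometimes report something else, mostly with a low value. They report only what shows in the picture. A call takes as long as a camera call.
- spot_in(camera, target): "bbox" ([centre column, centre row, width, height] in pixels, round what is visible of it).
- trace(camera, target): "mask" (384x512 bool, what is visible of it) and "bbox" ([centre column, centre row, width, height] in pixels, round what is visible of it).
- landmark_of(camera, target): "pixel" ([column, row] in pixels: a listed point, or the origin of a listed thing).
The state is a dict: "t": time; "joints": joint angles; "joint_velocities": joint speeds; "joint_torque": joint torques, N m; "tool_pos": TCP position; "eef_rot": TCP orientation; "wrist_force": force on the tool from outside, world axes, zero at the start; "ft_torque": the same for the moment, N m; "opening": finger opening in m; "finger_force": force on a finger pad.
Only numpy, scipy, OpenCV 4.12 (cv2) and the standard library are available. Lean on these libraries where they do the work, as an engineer would, in place of code of your own. Each camera call takes 0.05 s, during which the arm holds its last target. There are 200 camera calls.

## Task

The small scooter in the front lane of the inspection tray leans on the partition. Lower the tray's hinged front all the way, flip the scooter's side stand down over centre until it snaps against its stop, and shut the front again so that nothing can roll out. Then take the scooter by its steering tube, bring it straight upright with both wheels on the tray floor, touching neither partition nor front and with the stand clear of the floor, and finish while still holding it there for the photograph; leave the other goods as they are.

Things in the scene. Friction and masses are not known exactly. Their poses are not given: they have to be found in the camera images.
- tray: Fixed tin-lined tray on rollers, inside 300 (x) by 620 mm (y). Origin: middle of its front edge, at table height; x points into the tray, away from the robot, y along the front edge, z up. Floor 55 mm above the origin, walls 80 mm above the floor. A partition 85 mm high, front face 151 mm behind the front edge, parts the scooter's lane in front from the other goods.
- front (a joint): Drop front of the tray, rad: 0 = shut, upright; grows as it swings down towards the robot; stop at 1.4 = lowered, nearly level. Flap 6 mm thick, 616 mm long, its edge 72 mm from the hinge. Friction hinge: stays where it is left up to about 0.4 rad, farther out it sinks open by itself, damped; moving it takes under 5 N at the bar. May start slightly ajar.
- front_hinge (a point): Fixed point on the hinge axis of the drop front, at the middle of its length, 59 mm above the table; the axis runs along the tray's y.
- front_bar (a point): Middle of the drop front's round pull bar: 12 mm diameter, 150 mm long along the tray's y, in the plane of the flap 112 mm from the hinge, on a post at each end, with a 34 mm open gap between bar and flap edge. It can be pinched from above at every angle of the front, fingers closing across it (along the tray's x).
- scooter: Aluminium kick scooter, no handlebar, 1.4 kg, wheels tied. Origin: at the floor midway between the wheels; y forward (along the tray's y), x to its right (away from the robot), z up through the frame. Wheels 125 mm, round tyres 24 mm wide, axles at y -190 and 190 mm. Deck 90 wide, top 80 mm up. Starts leaning 15 deg to its right on the partition; tips about its wheel line; cannot balance alone.
- steer_tube (a point): Point on the axis of the scooter's open steering tube, where to hold it: plain tube 34 mm in diameter, parallel to the scooter's z axis; its open top is 27 mm above this point, its lower end 80 mm below. Scooter coordinates (0, 165, 220) mm.
- rear_hub (a point): Centre of the rear wheel hub, scooter coordinates (0, -190, 62) mm; 62 mm above the tray floor when the scooter stands upright on its wheels.
- front_hub (a point): Centre of the front wheel hub, scooter coordinates (0, 190, 62) mm.
- stand (a joint): Side stand of the scooter, rad: 0 = stowed, leg pointing back and 15 deg above the scooter's level; grows as the leg swings down; stop at 2.0 = down, leg slanting forward 10 deg past vertical. An over-centre spring (0.11 N m at most, under 3 N at the foot) holds it at either stop; dead centre is at 1.0 rad, past which it snaps on by itself.
- stand_pivot (a point): Pivot of the side stand on the scooter's left (robot) side, just ahead of the rear hub, scooter coordinates (-34, -150, 80) mm. Its axis is the scooter's x axis.
- stand_foot (a point): Centre of the stand's foot, a 13 mm thick rubber peg about 25 mm long along the scooter's x. It swings 66 mm from the pivot in a plane parallel to the wheels, 59 mm left of them, and can be pushed down from above. With the stand down it is about 8 mm clear of the floor when the scooter is upright and touches it at a lean of about 7 deg to the left.
- pot: Bystander: copper coffee pot, 148 mm high, behind the partition. Origin under its centre.
- skull: Bystander: resin skull figurine, 105 mm high, behind the partition. Origin under its centre.
- cup: Bystander: white porcelain cup, 68 mm high, behind the partition. Origin under its centre.
- case: Bystander: black hard eyeglass case, 58 x 146 x 43 mm, behind the partition. Origin under its centre.

How it is judged:
On the way, in this order (a step that is already met when the one before it is completed fails the run):
1. the tray's front is lowered all the way (value of joint front above 1.25 rad), for 0.2 s.
2. with the front down, the stand is flipped over centre to its stop (value of joint stand above 1.9 rad and value of joint front above 1 rad), for 0.2 s.
3. the front is shut again, the scooter still leaning and its stand down (value of joint front below 0.09 rad and value of joint stand above 1.9 rad and angle between scooter's own z axis and vertical above 0.15 rad), for 0.2 s.
At the end, for the whole second after the job is handed in: Fingers hold the scooter (over 1 N), at rest within 0.085 rad of upright; both wheels on the floor (hubs at most 8 mm high); rear hub 68-103 mm, front hub 55-115 mm behind the tray's front edge; stand down (over 1.9 rad); front shut (under 0.09 rad); other goods moved under 30 mm (angle between scooter's own z axis and vertical below 0.085 rad and contact force between the fingers and scooter above 1 N and value of joint stand above 1.9 rad and value of joint front below 0.09 rad and z of rear_hub in the frame of tray between 0.112 and 0.1255 m and z of front_hub in the frame of tray between 0.112 and 0.1255 m and x of rear_hub in the frame of tray between 0.068 and 0.103 m and x of front_hub in the frame of tray between 0.055 and 0.115 m and linear speed of scooter below 0.02 m/s and angular speed of scooter below 0.1 rad/s and distance of each of pot, skull, cup, case from where it was at the start of the episode below 0.03 m); the arm keeps its last pose, push and grip.
It fails at once if the scooter falls over (angle between scooter's own z axis and vertical above 0.5 rad).
It fails at once if the other goods are knocked about (distance of any of pot, skull, cup, case from where it was at the start of the episode above 0.04 m).
It also fails if it takes over 67 s, if anything falls off the work surface, if the arm or the gripper's body presses on something with over 40 N, if the wrist force passes 120 N, or if a joint passes its speed limit or range.

## Working session

There is one attempt and no reset: what is moved stays moved. The work goes in short steps, Python scripts to look and compute and a tool call to move; the robot and the scene stay as the last step left them, time stands still between calls to the robot, and variables do not carry over. Pictures are saved under pics/ and viewed, at most 10 in all, crops included, and the job is handed in when it is done.

Besides the shell and the picture viewer there is one more tool, called after ">>>" by a JSON object that holds its "name" and its "arguments", one argument or row to a line. jog_arm: Moves the arm, as the interface text tells. Its arguments: {"type":"object","properties":{"rows":{"type":"array"}},"required":["rows"]}

```bash
mkdir -p pics; cat > h.py <<'E'
import numpy as np, cv2
from scipy.spatial.transform import Rotation as R
from station import *
def unproj(m,px,z):
    K=np.array(m["intrinsics"]);p=cv2.undistortPoints(np.array([[px]],float),K,np.array([m["k1"],0,0,0,0.]))[0,0]
    T=np.array(m["T"]);return (T@np.array([p[0]*z,p[1]*z,z,1]))[:3]
def ray(m,px):
    a=unproj(m,px,0.0);b=unproj(m,px,1.0);return a,b-a
def proj(m,P):
    T=np.linalg.inv(np.array(m["T"]));r=cv2.Rodrigues(T[:3,:3])[0]
    return cv2.projectPoints(np.array(P,float).reshape(-1,1,3),r,T[:3,3],np.array(m["intrinsics"]),np.array([m["k1"],0,0,0,0.]))[0][:,0]
def save(n,im): cv2.imwrite('pics/'+n,im[:,:,::-1])
def lines(ms,pxs):
    A=np.zeros((3,3));b=np.zeros(3)
    for m,p in zip(ms,pxs):
        a,d=ray(m,p);d/=np.linalg.norm(d);Q=np.eye(3)-np.outer(d,d);A+=Q;b+=Q@a
    return np.linalg.solve(A,b)
E
python3 - <<'E'
from h import *
np.set_printoptions(precision=4,suppress=True)
s=observe();print(s['t'],s['tool_pos'],s['eef_rot'],s['opening'])
ims={};M={}
for c in("scene","top"):
    im,d=camera(c);ims[c]=(im,d);M[c]=camera_model(c);save(c+'0.png',im);np.savez(c+'0.npz',im=im,d=d)
    print(c,np.array(M[c]['T'])[:3,3],np.array(M[c]['T'])[:3,2])
pts={}
for n in["front_hinge","front_bar","steer_tube","rear_hub","front_hub","stand_pivot","stand_foot","tray"]:
    for c in("scene","top"):
        r=landmark_of(c,n)
        if r:
            p=r[0]['pixel'];pts.setdefault(n,{})[c]=p
            u,v=int(p[0]),int(p[1]);z=np.median(ims[c][1][max(0,v-1):v+2,max(0,u-1):u+2])
            print(n,c,np.round(p,1),round(r[0]['confidence'],2),unproj(M[c],p,z))
    if len(pts.get(n,{}))==2: print('  tri',lines([M[c] for c in pts[n]],[pts[n][c] for c in pts[n]]))
print(observe()['t'])
E
```

```text
0.0 [ 0.1875 -0.6217  0.2384] [-3.1061 -0.458   0.0005] 0.08512625451750855
scene [1.0825 0.1773 0.691 ] [-0.5928 -0.3309 -0.7342]
top [ 0.4721 -0.0498  1.0904] [ 0.1929  0.0066 -0.9812]
front_hinge scene [290.8 194.4] 0.77 [0.6078 0.0013 0.1428]
front_hinge top [247.2 253. ] 0.8 [ 0.5346 -0.0266  0.0064]
  tri [ 0.5317 -0.0273  0.0548]
front_bar scene [296.9 161.8] 0.75 [ 0.5387 -0.0206  0.169 ]
front_bar top [248.5 247.8] 0.79 [ 0.5363 -0.0332  0.1748]
  tri [ 0.5351 -0.0278  0.1638]
steer_tube scene [344.2 209.6] 0.95 [0.7188 0.1281 0.2861]
steer_tube top [247.7 254.6] 0.61 [ 0.5307 -0.0278  0.0004]
  tri [0.5184 0.0354 0.0516]
rear_hub scene [198.6 174.9] 0.74 [ 0.6415 -0.21    0.1207]
rear_hub top [328.6 208.3] 0.76 [ 0.6277 -0.2209  0.1375]
  tri [ 0.6311 -0.2234  0.106 ]
front_hub scene [351.6 252.7] 0.8 [0.6661 0.157  0.1247]
front_hub top [171.1 201.3] 0.97 [0.6416 0.1391 0.1827]
  tri [0.6551 0.1555 0.1092]
stand_pivot scene [218.9 163.1] 0.87 [ 0.61   -0.1745  0.1486]
stand_pivot top [316.3 218.1] 0.6 [ 0.6027 -0.1885  0.1543]
  tri [ 0.6026 -0.1862  0.1384]
stand_foot scene [198.  138.2] 0.52 [ 0.5211 -0.301   0.1044]
stand_foot top [343.1 222.9] 0.55 [ 0.5885 -0.2464  0.17  ]
  tri [ 0.5877 -0.245   0.1738]
tray top [246.1 250.3] 0.8 [ 0.5307 -0.0279  0.1767]
0.9
```

```bash
python3 -c "
import cv2,numpy as np
a=cv2.imread('pics/scene0.png');b=cv2.imread('pics/top0.png');cv2.imwrite('pics/ab.png',cv2.resize(np.vstack([a,b]),None,fx=.78,fy=.78)) "
```

```text
(no output)
```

View pics/scene0.png

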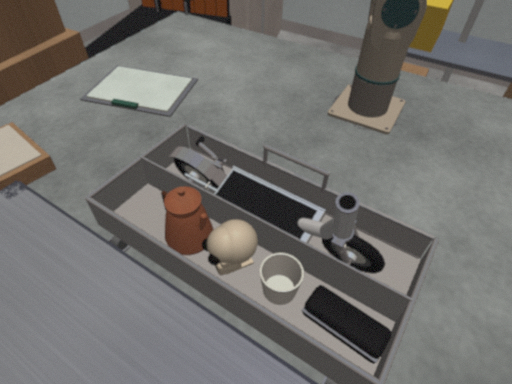

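View pics/top0.png

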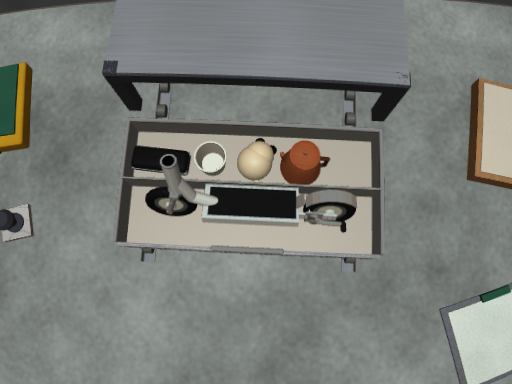

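The scene view shows the scooter leaning on the partition: tube near (345,205), stand near (205,150), front shut with its bar near (296,165). The top view shows the tube top at (168,160), stand at (343,224) and flap edge along y at rows 245–255. Next I fit the tray frame and the scooter pose.

```bash
python3 - <<'E'
from h import *
np.set_printoptions(precision=4,suppress=True)
from scipy.optimize import least_squares
def cloud(c):
    m=camera_model(c);d=np.load(c+'0.npz')['d'];v,u=np.nonzero(d>0);z=d[v,u]
    K=np.array(m["intrinsics"]);p=cv2.undistortPoints(np.stack([u,v],1).astype(float)[:,None],K,np.array([m["k1"],0,0,0,0.]))[:,0]
    P=np.c_[p*z[:,None],z];T=np.array(m['T']);return P@T[:3,:3].T+T[:3,3]
C={c:cloud(c) for c in('scene','top')}
t=C['top']
for nm,y0,y1,x0,x1 in(('flap',-.3,.25,.5,.57),('part',-.3,.05,.655,.73),('back',-.3,.25,.8,.88)):
    k=(t[:,1]>y0)&(t[:,1]<y1)&(t[:,0]>x0)&(t[:,0]<x1)&(t[:,2]>.12)&(t[:,2]<.15)
    q=t[k]; l=cv2.fitLine(q[:,:2].astype(np.float32),cv2.DIST_HUBER,0,.01,.01).ravel()
    print(nm,k.sum(),np.degrees(np.arctan2(-l[0],l[1])),l,q[:,2].mean())
for c in C:
    q=C[c];k=(q[:,2]>.235)&(abs(q[:,0]-.7)<.12)&(abs(q[:,1]-.13)<.1);q=q[k];print(c,'tube',k.sum(),q.mean(0),q.min(0),q.max(0))
    for z in np.arange(.24,.34,.01):
        kk=abs(q[:,2]-z)<.005
        if kk.sum()>3: print('  ',round(z,3),kk.sum(),q[kk].mean(0),q[kk].min(0)[:2],q[kk].max(0)[:2])
    
# stand
q=C['top'];k=(abs(q[:,0]-.59)<.03)&(abs(q[:,1]+.24)<.03)&(q[:,2]>.13)&(q[:,2]<.2);print('stand',q[k])
E
```

```text
flap 677 -3.609213 [ 0.063   0.998   0.5336 -0.0261] 0.13157659481208114
part 2037 -1.8547899 [ 0.0324  0.9995  0.6806 -0.0922] 0.13208250900563942
back 1229 -3.5740783 [ 0.0623  0.9981  0.8397 -0.0284] 0.13543000421311951
scene tube 705 [0.7086 0.1294 0.2774] [0.6893 0.1106 0.235 ] [0.7231 0.1455 0.2958]
   0.24 55 [0.7044 0.1317 0.2399] [0.6893 0.1127] [0.71   0.1455]
   0.25 58 [0.7078 0.1321 0.2497] [0.6917 0.1153] [0.7129 0.1454]
   0.26 67 [0.7106 0.131  0.2601] [0.6961 0.1135] [0.7173 0.145 ]
   0.27 65 [0.714  0.1311 0.2701] [0.7018 0.112 ] [0.7203 0.1448]
   0.28 62 [0.7171 0.1308 0.2799] [0.7029 0.1147] [0.7223 0.1444]
   0.29 390 [0.7071 0.1279 0.2902] [0.6896 0.1106] [0.7231 0.1446]
   0.3 8 [0.6927 0.1258 0.2953] [0.6906 0.122 ] [0.6968 0.1311]
top tube 442 [0.6925 0.1231 0.278 ] [0.6687 0.1082 0.2356] [0.7199 0.1414 0.2992]
   0.24 34 [0.6757 0.1222 0.2398] [0.6687 0.1103] [0.6954 0.1403]
   0.25 39 [0.6781 0.1218 0.2494] [0.6727 0.1096] [0.6919 0.1394]
   0.26 47 [0.6818 0.1221 0.26  ] [0.675  0.1095] [0.6971 0.1409]
   0.27 39 [0.685  0.1211 0.27  ] [0.6773 0.1097] [0
[... 4189 characters left out ...]
 0.579  -0.2405  0.1733]
 [ 0.5788 -0.2424  0.1749]
 [ 0.5788 -0.2449  0.174 ]
 [ 0.5787 -0.247   0.1746]
 [ 0.5789 -0.2497  0.1726]
 [ 0.5772 -0.2389  0.1696]
 [ 0.5772 -0.2412  0.1694]
 [ 0.5771 -0.2434  0.1698]
 [ 0.5763 -0.2443  0.176 ]
 [ 0.5763 -0.2467  0.1757]
 [ 0.5765 -0.2493  0.1739]
 [ 0.5748 -0.2384  0.1713]
 [ 0.5744 -0.2401  0.1739]
 [ 0.5744 -0.2424  0.1738]
 [ 0.5742 -0.2443  0.1755]
 [ 0.574  -0.2464  0.1765]
 [ 0.5743 -0.2493  0.1735]
 [ 0.5725 -0.2407  0.1708]
 [ 0.5721 -0.2421  0.1746]
 [ 0.5722 -0.2448  0.1726]
 [ 0.572  -0.2467  0.1746]
 [ 0.572  -0.2491  0.1738]
 [ 0.5701 -0.2403  0.1723]
 [ 0.57   -0.2424  0.1727]
 [ 0.5699 -0.2445  0.1737]
 [ 0.57   -0.247   0.1724]]
```

```bash
cat >> h.py <<'E'
PSI=np.radians(-3.6)
O=np.array([.532,-.027,0])
Rz=R.from_euler('z',PSI).as_matrix()
def W(x,y,z): return O+Rz@np.array([x,y,z])      # tray -> world
def Rt(tilt=0,phi=0):
    """tool: y along tray x, x along tray y, z down; tilt (rad) about tray y (+ leans tool top to +x); phi extra about vertical"""
    B=np.array([[0,1,0],[1,0,0],[0,0,-1.]])
    return Rz@R.from_euler('z',phi).as_matrix()@R.from_euler('y',tilt).as_matrix()@B
def plan(p,Rg,s=None):
    s=s or observe();R0=R.from_rotvec(s['eef_rot']).as_matrix()
    print('off',np.round(1000*R0.T@(np.array(p)-s['tool_pos']),1),'twist',np.round(np.degrees(R.from_matrix(R0.T@Rg).as_rotvec()),1))
def st():
    s=observe();q=Rz.T@(np.array(s['tool_pos'])-O)
    print('t',round(s['t'],2),'world',np.round(s['tool_pos'],4),'tray',np.round(q,4),'F',np.round(s['wrist_force'],1),'op',round(s['opening'],4),'ff',s['finger_force'],'j',np.round(s['joints'],2))
    return s
E
python3 - <<'E'
from h import *
plan([.535,-.028,.215],Rt())
E
```

```text
off [ 504.1 -468.8   24.3] twist [  0.   -0.  -69.6]
```

>>> {"name": "jog_arm", "arguments": {
  "rows": [
    {"offset": [504,-469,0],"twist": [0,0,-69.6],"fingers": 34},
    {"offset": [504,-469,0],"twist": [0,0,-69.6],"fingers": 34},
    {"offset": [504,-469,0],"twist": [0,0,-69.6],"fingers": 34},
    {"offset": [504,-469,0],"twist": [0,0,-69.6],"fingers": 34},
    {"offset": [504,-469,0],"twist": [0,0,-69.6],"fingers": 34},
    {"offset": [504,-469,0],"twist": [0,0,-69.6],"fingers": 34},
    {"offset": [504,-469,0],"twist": [0,0,-69.6],"fingers": 34},
    {"offset": [504,-469,0],"twist": [0,0,-69.6],"fingers": 34},
    {"offset": [504,-469,0],"twist": [0,0,-69.6],"fingers": 34},
    {"offset": [504,-469,0],"twist": [0,0,-69.6],"fingers": 34},
    {"offset": [504,-469,0],"twist": [0,0,-69.6],"fingers": 34},
    {"offset": [504,-469,0],"twist": [0,0,-69.6],"fingers": 34},
    {"offset": [504,-469,0],"twist": [0,0,-69.6],"fingers": 34},
    {"offset": [504,-469,0],"twist": [0,0,-69.6],"fingers": 34},
    {"offset": [504,-469,0],"twist": [0,0,-69.6],"fingers": 34},
    {"offset": [504,-469,0],"twist": [0,0,-69.6],"fingers": 34},
    {"offset": [504,-469,0],"twist": [0,0,-69.6],"fingers": 34},
    {"offset": [504,-469,0],"twist": [0,0,-69.6],"fingers": 34},
    {"offset": [504,-469,24],"twist": [0,0,-69.6],"fingers": 34},
    {"offset": [504,-469,24],"twist": [0,0,-69.6],"fingers": 34}
  ]
}}

```text
t: 2.57
tool_pos: [0.5326, -0.0283, 0.2127]
eef_rot: [-2.288, -2.148, 0.007]
wrist_force: [-0.5, -0.7, -0.3]
opening: 0.034
finger_force: 0.0
```

```bash
python3 - <<'E'
from h import *
s=st();plan([.535,-.028,.159],Rt())
im,d=camera("wrist");m=camera_model("wrist")
r=landmark_of("wrist","front_bar");print(r[:2])
for x in r[:1]:
    u,v=map(int,x['pixel']);print(unproj(m,x['pixel'],np.median(d[v-1:v+2,u-1:u+2])))
print(proj(m,[.535,-.028,.171]))
E
```

```text
t 2.57 world [ 0.5326 -0.0283  0.2127] tray [ 0.0007 -0.0012  0.2127] F [-0.5 -0.7 -0.3] op 0.034 ff 0.0 j [ 0.23  0.52 -0.34  1.86  0.23  0.81 -0.29]
off [ 0.5  2.6 53.7] twist [-0.3  0.1  0. ]
[]
[[257.95465626 224.72385   ]]
```

>>> {"name": "jog_arm", "arguments": {
  "rows": [
    {"offset": [0,2.5,30],"twist": [0,0,0],"fingers": 34},
    {"offset": [0,2.5,53],"twist": [0,0,0],"fingers": 34},
    {"offset": [0,2.5,53],"twist": [0,0,0],"fingers": 20},
    {"offset": [0,2.5,53],"twist": [0,0,0],"fingers": 6},
    {"offset": [0,2.5,53],"twist": [0,0,0],"fingers": 6},
    {"offset": [0,2.5,53],"twist": [0,0,0],"fingers": 6},
    {"offset": [0,2.5,53],"twist": [0,0,0],"fingers": 6}
  ]
}}

```text
t: 3.25
tool_pos: [0.535, -0.0288, 0.1622]
eef_rot: [-2.29, -2.148, 0.006]
wrist_force: [-5.2, -1.1, -8.9]
opening: 0.0103
finger_force: 58.7
```

```bash
python3 - <<'E'
from h import *
s=st()
for th in np.arange(.2,1.5,.2):
    print(round(th,1), 'y',round(-112*np.sin(th)),'z',round(112*(1-np.cos(th))))
E
```

```text
t 3.25 world [ 0.535  -0.0288  0.1622] tray [ 0.0031 -0.0016  0.1622] F [-5.2 -1.1 -8.9] op 0.0103 ff 58.71255397796631 j [ 0.21  0.59 -0.31  1.9   0.27  0.69 -0.33]
0.2 y -22 z 2
0.4 y -44 z 9
0.6 y -63 z 20
0.8 y -80 z 34
1.0 y -94 z 51
1.2 y -104 z 71
1.4 y -110 z 93
```

>>> {"name": "jog_arm", "arguments": {
  "rows": [
    {"offset": [0,-11,1],"twist": [0,0,0],"fingers": 6},
    {"offset": [0,-22,2],"twist": [0,0,0],"fingers": 6},
    {"offset": [0,-33,5],"twist": [0,0,0],"fingers": 6},
    {"offset": [0,-44,9],"twist": [0,0,0],"fingers": 6},
    {"offset": [0,-54,14],"twist": [0,0,0],"fingers": 6},
    {"offset": [0,-63,20],"twist": [0,0,0],"fingers": 6},
    {"offset": [0,-72,26],"twist": [0,0,0],"fingers": 6},
    {"offset": [0,-80,34],"twist": [0,0,0],"fingers": 6},
    {"offset": [0,-88,42],"twist": [0,0,0],"fingers": 6},
    {"offset": [0,-94,51],"twist": [0,0,0],"fingers": 6},
    {"offset": [0,-100,61],"twist": [0,0,0],"fingers": 6},
    {"offset": [0,-104,71],"twist": [0,0,0],"fingers": 6},
    {"offset": [0,-108,82],"twist": [0,0,0],"fingers": 6},
    {"offset": [0,-110,90],"twist": [0,0,0],"fingers": 6},
    {"offset": [0,-110,92],"twist": [0,0,0],"fingers": 6},
    {"offset": [0,-110,92],"twist": [0,0,0],"fingers": 6},
    {"offset": [0,-110,92],"twist": [0,0,0],"fingers": 6}
  ]
}}

```text
t: 4.67
tool_pos: [0.4265, -0.0219, 0.0712]
eef_rot: [2.291, 2.149, -0.004]
wrist_force: [-6.8, -1.5, 1.6]
opening: 0.0098
finger_force: 70.0
```

```bash
python3 - <<'E'
from h import *
s=st()
E
```

```text
t 4.67 world [ 0.4265 -0.0219  0.0712] tray [-0.1056 -0.0016  0.0712] F [-6.8 -1.5  1.6] op 0.0098 ff 69.96098399162292 j [ 0.1   0.64 -0.17  2.25  0.4   0.27 -0.48]
```

>>> {"name": "jog_arm", "arguments": {
  "rows": [
    {"offset": [0,0,0],"twist": [0,0,0],"fingers": 32},
    {"offset": [0,0,0],"twist": [0,0,0],"fingers": 32},
    {"offset": [0,0,0],"twist": [0,0,0],"fingers": 32},
    {"offset": [0,0,-30],"twist": [0,0,0],"fingers": 32},
    {"offset": [0,0,-70],"twist": [0,0,0],"fingers": 32},
    {"offset": [0,0,-110],"twist": [0,0,0],"fingers": 0},
    {"offset": [0,0,-144],"twist": [0,0,0],"fingers": 0},
    {"offset": [-213,164,-144],"twist": [0,0,0],"fingers": 0},
    {"offset": [-213,164,-144],"twist": [0,0,0],"fingers": 0},
    {"offset": [-213,164,-144],"twist": [0,0,0],"fingers": 0},
    {"offset": [-213,164,-144],"twist": [0,0,0],"fingers": 0},
    {"offset": [-213,164,-144],"twist": [0,0,0],"fingers": 0},
    {"offset": [-213,164,-144],"twist": [0,0,0],"fingers": 0},
    {"offset": [-213,164,-144],"twist": [0,0,0],"fingers": 0},
    {"offset": [-213,164,-144],"twist": [0,0,0],"fingers": 0},
    {"offset": [-213,164,-144],"twist": [0,0,0],"fingers": 0}
  ]
}}

```text
t: 6.0
tool_pos: [0.5785, -0.2449, 0.2145]
eef_rot: [2.292, 2.147, 0.002]
wrist_force: [0.2, 0.2, 0.2]
opening: 0.0
finger_force: 0.0
```

```bash
python3 - <<'E'
from h import *
s=st();
for x,y,z in((.061,-.214,.185),(.063,-.215,.1785),(.0587,-.216,.162),(.053,-.212,.14),(.047,-.199,.119),(.045,-.19,.112)): plan(W(x,y,z),Rt())
im,d=camera("wrist");m=camera_model("wrist");save('w1.png',im)
print(proj(m,[.5815,-.2455,.168]))
im,d=camera("top");save('t1.png',im)
for c in("wrist","top"):
    r=landmark_of(c,"stand_foot");print(c,[(np.round(x['pixel'],1),x['confidence']) for x in r[:2]])
import cv2
cv2.imwrite('pics/c1.png',np.hstack([cv2.imread('pics/w1.png'),cv2.imread('pics/t1.png')[100:, 100:400]][:1]+[cv2.resize(cv2.imread('pics/t1.png')[130:322,250:394],(288,384))]))
E
```

```text
t 6.0 world [ 0.5785 -0.2449  0.2145] tray [ 0.0601 -0.2146  0.2145] F [0.2 0.2 0.2] op 0.0 ff 0.0 j [ 0.57  0.64 -0.35  1.6   0.26  0.94  0.06]
off [ 0.6  0.9 29.5] twist [ 0.1 -0.  -0.1]
off [-0.4  2.9 36. ] twist [ 0.1 -0.  -0.1]
off [-1.4 -1.5 52.5] twist [ 0.1 -0.  -0.1]
off [ 2.6 -7.2 74.5] twist [ 0.1 -0.  -0.1]
off [ 15.5 -13.3  95.5] twist [ 0.1 -0.  -0.1]
off [ 24.5 -15.3 102.5] twist [ 0.1 -0.  -0.1]
[[260.33631238 227.10301356]]
wrist [(array([262.6, 221. ]), 0.63)]
top [(array([346. , 226.6]), 0.53), (array([166.4, 169.1]), 0.52)]
```

View pics/c1.png

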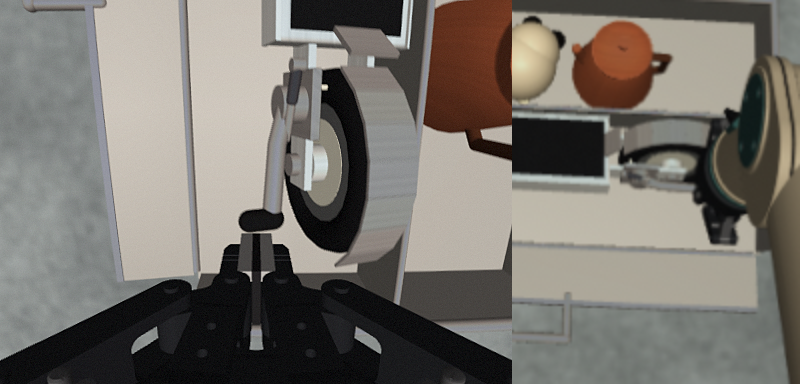

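The wrist view shows the stand foot at (262,221) just ahead of the closed fingertips, with the fender to its right. I tilt the tool slightly toward the robot for clearance and push down.

>>> {"name": "jog_arm", "arguments": {
  "rows": [
    {"offset": [1,1,10],"twist": [-6,0,0],"fingers": 0},
    {"offset": [1,2,25],"twist": [-10,0,0],"fingers": 0},
    {"offset": [1,2,36],"twist": [-10,0,0],"fingers": 0},
    {"offset": [0,0,44],"twist": [-10,0,0],"fingers": 0},
    {"offset": [0,-2,53],"twist": [-10,0,0],"fingers": 0},
    {"offset": [1,-4,62],"twist": [-10,0,0],"fingers": 0},
    {"offset": [3,-7,71],"twist": [-10,0,0],"fingers": 0},
    {"offset": [7,-10,80],"twist": [-10,0,0],"fingers": 0},
    {"offset": [12,-12,88],"twist": [-10,0,0],"fingers": 0},
    {"offset": [17,-14,96],"twist": [-10,0,0],"fingers": 0},
    {"offset": [23,-15,102],"twist": [-10,0,0],"fingers": 0},
    {"offset": [28,-15,106],"twist": [-10,0,0],"fingers": 0},
    {"offset": [28,-15,106],"twist": [-10,0,0],"fingers": 0}
  ]
}}

```text
t: 7.28
tool_pos: [0.5646, -0.2128, 0.1074]
eef_rot: [2.193, 2.063, 0.181]
wrist_force: [0.5, -0.5, 0.7]
opening: 0.0002
finger_force: 0.0
```

```bash
python3 - <<'E'
from h import *
s=st()
im,d=camera("wrist");m=camera_model("wrist");save('w2.png',im)
r=landmark_of("wrist","stand_foot");print([(np.round(x['pixel'],1),x['confidence']) for x in r[:2]])
E
```

```text
t 7.28 world [ 0.5646 -0.2128  0.1074] tray [ 0.0442 -0.1834  0.1074] F [ 0.5 -0.5  0.7] op 0.0002 ff 0.0 j [ 0.52  0.69 -0.27  1.92  0.33  0.4  -0.03]
[]
```

View pics/w2.png

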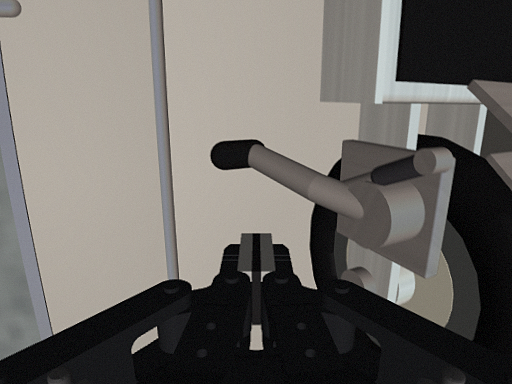

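The stand has snapped down and forward: foot at (235,155), with the leg running forward and down from the pivot at (390,215). Next I shut the front.

```bash
python3 - <<'E'
from h import *
plan(W(.0442,-.1834,.16),Rt(np.radians(-10)))
plan(W(.01,-.15,.2),Rt())
plan(W(-.1056,-.0016,.15),Rt())
plan(W(-.1056,-.0016,.12),Rt())
plan(W(-.1056,-.0016,.0715),Rt())
E
```

```text
off [  1.8   8.4 -50.9] twist [0. 0. 0.]
off [ 35.2 -18.3 -96.2] twist [10.  0.  0.]
off [ 183.7 -140.7  -67.1] twist [10.  0.  0.]
off [ 183.7 -146.   -37.6] twist [10.  0.  0.]
off [ 183.7 -154.4   10.2] twist [10.  0.  0.]
```

>>> {"name": "jog_arm", "arguments": {
  "rows": [
    {"offset": [1,7,-40],"twist": [0,0,0],"fingers": 0},
    {"offset": [20,-8,-75],"twist": [5,0,0],"fingers": 0},
    {"offset": [35,-18,-96],"twist": [10,0,0],"fingers": 0},
    {"offset": [184,-141,-67],"twist": [10,0,0],"fingers": 32},
    {"offset": [184,-141,-67],"twist": [10,0,0],"fingers": 32},
    {"offset": [184,-141,-67],"twist": [10,0,0],"fingers": 32},
    {"offset": [184,-141,-67],"twist": [10,0,0],"fingers": 32},
    {"offset": [184,-141,-67],"twist": [10,0,0],"fingers": 32},
    {"offset": [184,-141,-67],"twist": [10,0,0],"fingers": 32},
    {"offset": [184,-141,-67],"twist": [10,0,0],"fingers": 32},
    {"offset": [184,-146,-38],"twist": [10,0,0],"fingers": 32},
    {"offset": [184,-146,-38],"twist": [10,0,0],"fingers": 32},
    {"offset": [184,-154,10],"twist": [10,0,0],"fingers": 32},
    {"offset": [184,-154,10],"twist": [10,0,0],"fingers": 32},
    {"offset": [184,-154,10],"twist": [10,0,0],"fingers": 6},
    {"offset": [184,-154,10],"twist": [10,0,0],"fingers": 6},
    {"offset": [184,-154,10],"twist": [10,0,0],"fingers": 6},
    {"offset": [184,-154,10],"twist": [10,0,0],"fingers": 6}
  ]
}}

```text
t: 8.88
tool_pos: [0.425, -0.0227, 0.0729]
eef_rot: [-2.291, -2.149, 0.004]
wrist_force: [-4.9, -0.0, -0.4]
opening: 0.0096
finger_force: 58.7
```

```bash
python3 - <<'E'
from h import *
s=st();
for x,z in((.0031,.1622),(.0035,.163)): plan(W(x,-.0016,z),Rt())
E
```

```text
t 8.88 world [ 0.425  -0.0227  0.0729] tray [-0.1071 -0.0024  0.0729] F [-4.9 -0.  -0.4] op 0.0096 ff 58.65350604057312 j [ 0.11  0.64 -0.18  2.26  0.4   0.28 -0.48]
off [  0.8 110.  -89.5] twist [-0.1  0.1 -0.1]
off [  0.8 110.4 -90.3] twist [-0.1  0.1 -0.1]
```

>>> {"name": "jog_arm", "arguments": {
  "rows": [
    {"offset": [0,2,-9],"twist": [0,0,0],"fingers": 6},
    {"offset": [0,6,-19],"twist": [0,0,0],"fingers": 6},
    {"offset": [0,10,-30],"twist": [0,0,0],"fingers": 6},
    {"offset": [0,16,-39],"twist": [0,0,0],"fingers": 6},
    {"offset": [0,22,-48],"twist": [0,0,0],"fingers": 6},
    {"offset": [0,30,-57],"twist": [0,0,0],"fingers": 6},
    {"offset": [0,38,-64],"twist": [0,0,0],"fingers": 6},
    {"offset": [0,47,-71],"twist": [0,0,0],"fingers": 6},
    {"offset": [0,56,-77],"twist": [0,0,0],"fingers": 6},
    {"offset": [0,66,-82],"twist": [0,0,0],"fingers": 6},
    {"offset": [0,77,-86],"twist": [0,0,0],"fingers": 6},
    {"offset": [0,88,-88],"twist": [0,0,0],"fingers": 6},
    {"offset": [0,99,-90],"twist": [0,0,0],"fingers": 6},
    {"offset": [0,107,-90],"twist": [0,0,0],"fingers": 6},
    {"offset": [0,111,-90],"twist": [0,0,0],"fingers": 6},
    {"offset": [0,111,-90],"twist": [0,0,0],"fingers": 6},
    {"offset": [0,111,-90],"twist": [0,0,0],"fingers": 6}
  ]
}}

```text
t: 10.3
tool_pos: [0.535, -0.0296, 0.1654]
eef_rot: [-2.291, -2.149, 0.005]
wrist_force: [-12.2, -1.1, 22.0]
opening: 0.0095
finger_force: 65.8
```

```bash
python3 - <<'E'
from h import *
s=st();
E
```

```text
t 10.3 world [ 0.535  -0.0296  0.1654] tray [ 0.0032 -0.0025  0.1654] F [-12.2  -1.1  22. ] op 0.0095 ff 65.82282721996307 j [ 0.22  0.58 -0.33  1.9   0.28  0.7  -0.34]
```

>>> {"name": "jog_arm", "arguments": {
  "rows": [
    {"offset": [0,3,2],"twist": [0,0,0],"fingers": 6},
    {"offset": [0,3,2],"twist": [0,0,0],"fingers": 6},
    {"offset": [0,3,2],"twist": [0,0,0],"fingers": 6},
    {"offset": [0,1,2],"twist": [0,0,0],"fingers": 34},
    {"offset": [0,1,2],"twist": [0,0,0],"fingers": 34},
    {"offset": [0,1,2],"twist": [0,0,0],"fingers": 34},
    {"offset": [0,1,-30],"twist": [0,0,0],"fingers": 34},
    {"offset": [0,1,-70],"twist": [0,0,0],"fingers": 34},
    {"offset": [0,0,-110],"twist": [0,0,0],"fingers": 85},
    {"offset": [0,0,-150],"twist": [0,0,0],"fingers": 85},
    {"offset": [0,0,-185],"twist": [0,0,0],"fingers": 85}
  ]
}}

```text
t: 11.22
tool_pos: [0.5382, -0.0289, 0.3503]
eef_rot: [2.289, 2.148, 0.005]
wrist_force: [2.2, -0.2, -0.6]
opening: 0.0688
finger_force: 0.0
```

```bash
python3 - <<'E'
from h import *
np.set_printoptions(precision=4,suppress=True)
s=st()
def cloud(c):
    im,d=camera(c);m=camera_model(c);save(c+'3.png',im);v,u=np.nonzero(d>0);z=d[v,u]
    K=np.array(m["intrinsics"]);p=cv2.undistortPoints(np.stack([u,v],1).astype(float)[:,None],K,np.array([m["k1"],0,0,0,0.]))[:,0]
    P=np.c_[p*z[:,None],z];T=np.array(m['T']);return (P@T[:3,:3].T+T[:3,3]-O)@Rz
# tray-frame tube points, cylinder fit r=17 jointly (y tilt & x tilt)
from scipy.optimize import least_squares
Q=[]
for c in('scene','top'):
    q=cloud(c);k=(q[:,2]>.225)&(q[:,2]<.287)&(abs(q[:,0]-.155)<.05)&(abs(q[:,1]-.165)<.03);Q.append(q[k]);print(c,k.sum())
    k=(abs(q[:,0])<.03)&(abs(q[:,1])<.29)&(q[:,2]>.115)&(q[:,2]<.14);print('flap top x',np.median(q[k],0))
def f(p,Q): 
    a=np.array([np.tan(p[2]),np.tan(p[3]),1]);a/=np.linalg.norm(a);v=Q-np.array([p[0],p[1],.255]);return np.linalg.norm(np.cross(v,a),axis=1)-.017
for n,q in(('scene',Q[0]),('top',Q[1]),('both',np.vstack(Q))):
    r=least_squares(f,[.15,.165,.26,0],args=(q,),loss='soft_l1',f_scale=.002);print(n,r.x,np.sqrt(np.mean(r.fun**2)))
for n in("rear_hub","front_hub","steer_tube"):
    ps=[]
    for c in("scene","top"):
        r=landmark_of(c,n);
        if r: ps.append((camera_model(c),r[0]['pixel']));print(n,c,np.round(r[0]['pixel'],1),round(r[0]['confidence'],2))
    if len(ps)==2: print(n,(lines([a[0] for a in ps],[a[1] for a in ps])-O)@Rz)
E
```

```text
t 11.22 world [ 0.5382 -0.0289  0.3503] tray [ 0.0063 -0.0015  0.3503] F [ 2.2 -0.2 -0.6] op 0.0688 ff 0.0 j [ 0.28  0.38 -0.4   1.67  0.16  1.13 -0.23]
scene 407
flap top x [0.0071 0.0313 0.1272]
top 253
flap top x [ 0.0025 -0.1243  0.1315]
scene [ 0.1535  0.1653  0.2801 -0.0017] 0.0008567245951259499
top [ 0.1515  0.1634  0.2915 -0.0041] 0.0007302088289434312
both [0.1527 0.1645 0.2974 0.0104] 0.0013060918373117025
rear_hub scene [200.1 173. ] 0.63
rear_hub top [328.3 209.1] 0.8
rear_hub [ 0.1082 -0.1879  0.1108]
front_hub scene [198.  174.6] 0.74
front_hub top [173.3 200.2] 0.7
front_hub [0.1694 0.0508 0.3158]
steer_tube scene [344.3 210.6] 0.89
steer_tube top [168.2 168.5] 0.83
steer_tube [0.1551 0.1653 0.2611]
```

View pics/scene3.png

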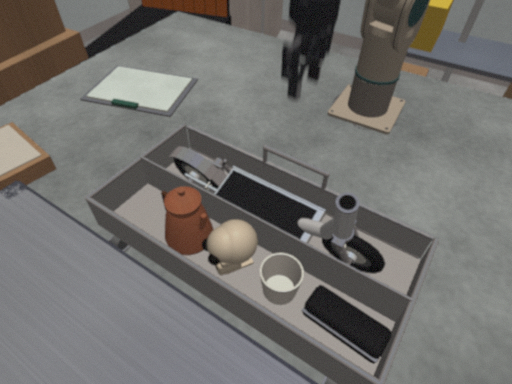

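The front is shut with its bar upright near (296,165). The scooter still leans with its tube top at (346,202), and the goods are unmoved. Now I approach along the tube axis.

```bash
python3 - <<'E'
from h import *
t=.27
for dd in(.08,.04,0):
    plan(W(.1531+dd*np.sin(t),.1645,.2564+dd*np.cos(t)),Rt(t))
E
```

```text
off [166.4 169.6  11.3] twist [15.3 -0.  -0. ]
off [166.4 159.   49.9] twist [15.3 -0.  -0. ]
off [166.4 148.5  88.5] twist [15.3 -0.  -0. ]
```

>>> {"name": "jog_arm", "arguments": {
  "rows": [
    {"offset": [166,170,0],"twist": [8,0,0],"fingers": 85},
    {"offset": [166,170,0],"twist": [15.3,0,0],"fingers": 85},
    {"offset": [166,170,0],"twist": [15.3,0,0],"fingers": 85},
    {"offset": [166,170,0],"twist": [15.3,0,0],"fingers": 85},
    {"offset": [166,170,0],"twist": [15.3,0,0],"fingers": 85},
    {"offset": [166,170,0],"twist": [15.3,0,0],"fingers": 85},
    {"offset": [166,170,0],"twist": [15.3,0,0],"fingers": 85},
    {"offset": [166,170,11],"twist": [15.3,0,0],"fingers": 85},
    {"offset": [166,170,11],"twist": [15.3,0,0],"fingers": 85}
  ]
}}

```text
t: 12.37
tool_pos: [0.7169, 0.1266, 0.3307]
eef_rot: [-2.135, -2.007, 0.278]
wrist_force: [-0.5, -0.1, 0.0]
opening: 0.0849
finger_force: 0.0
```

```bash
python3 - <<'E'
from h import *
s=st();t=.27
im,d=camera("wrist");m=camera_model("wrist");save('w4.png',im)
print(proj(m,[W(.1531+.038*np.sin(t),.1645,.2564+.038*np.cos(t))]))
for dd in(.0,): plan(W(.1531+dd*np.sin(t),.1645,.2564+dd*np.cos(t)),Rt(t))
E
```

```text
t 12.37 world [0.7169 0.1266 0.3307] tray [0.1748 0.1649 0.3307] F [-0.5 -0.1  0. ] op 0.0849 ff 0.0 j [-0.07  0.91 -0.36  0.74  0.19  1.79 -0.38]
[[252.90680733 226.40439099]]
off [ 0.4 -0.4 79.2] twist [-0.1  0.1 -0. ]
```

View pics/w4.png

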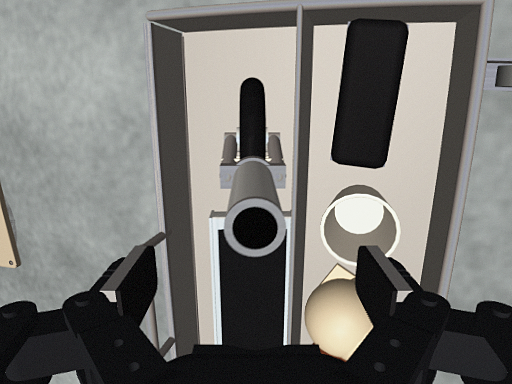

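The tube mouth is at (258,228), within 5 px of the prediction and centred between the open fingers. I descend and grip.

>>> {"name": "jog_arm", "arguments": {
  "rows": [
    {"offset": [0,1,25],"twist": [0,0,0],"fingers": 85},
    {"offset": [0,1,50],"twist": [0,0,0],"fingers": 85},
    {"offset": [0,1,70],"twist": [0,0,0],"fingers": 85},
    {"offset": [0,1,79],"twist": [0,0,0],"fingers": 85},
    {"offset": [0,1,79],"twist": [0,0,0],"fingers": 60},
    {"offset": [0,1,79],"twist": [0,0,0],"fingers": 40},
    {"offset": [0,1,79],"twist": [0,0,0],"fingers": 28},
    {"offset": [0,1,79],"twist": [0,0,0],"fingers": 28},
    {"offset": [0,1,79],"twist": [0,0,0],"fingers": 28},
    {"offset": [0,1,79],"twist": [0,0,0],"fingers": 28},
    {"offset": [0,1,79],"twist": [0,0,0],"fingers": 28}
  ]
}}

```text
t: 13.33
tool_pos: [0.6972, 0.1274, 0.2616]
eef_rot: [-2.139, -2.008, 0.269]
wrist_force: [-1.6, -0.2, 6.5]
opening: 0.033
finger_force: 58.7
```

```bash
python3 - <<'E'
from h import *
s=st();t=.27;c=.0975
q=Rz.T@(s['tool_pos']-O); c=q[0]-np.tan(t)*(q[2]-.055); print('contact x',c, 'dist',(q[2]-.055)/np.cos(t))
r=(q[2]-.055)/np.cos(t)
for lam in(.22,.16,.1,.05,0):
    plan(W(q[0]-r*np.sin(t)+r*np.sin(lam)-.012*(t-lam)*0, q[1], .055+r*np.cos(lam)),Rt(lam))
E
```

```text
t 13.33 world [0.6972 0.1274 0.2616] tray [0.1552 0.1645 0.2616] F [-1.6 -0.2  6.5] op 0.033 ff 58.678754568099976 j [-0.04  0.89 -0.37  0.97  0.19  1.57 -0.41]
contact x 0.09803889191176654 dist 0.21432371786917948
off [ -0.  -10.7   0.2] twist [-2.7 -0.  -0. ]
off [ -0.  -23.5   1.2] twist [-6.2 -0.  -0. ]
off [ -0.  -36.3   3. ] twist [-9.6 -0.  -0. ]
off [ -0.  -46.8   5. ] twist [-12.5  -0.   -0. ]
off [ -0.  -57.2   7.6] twist [-15.3  -0.   -0. ]
```

>>> {"name": "jog_arm", "arguments": {
  "rows": [
    {"offset": [0,-5,0],"twist": [-1.3,0,0],"fingers": 28},
    {"offset": [0,-10.5,0.2],"twist": [-2.7,0,0],"fingers": 28},
    {"offset": [0,-17,0.6],"twist": [-4.4,0,0],"fingers": 28},
    {"offset": [0,-23.5,1.2],"twist": [-6.2,0,0],"fingers": 28},
    {"offset": [0,-30,2],"twist": [-7.9,0,0],"fingers": 28},
    {"offset": [0,-36.5,3],"twist": [-9.6,0,0],"fingers": 28},
    {"offset": [0,-42,4],"twist": [-11.1,0,0],"fingers": 28},
    {"offset": [0,-47,5],"twist": [-12.5,0,0],"fingers": 28},
    {"offset": [0,-52,6.3],"twist": [-13.9,0,0],"fingers": 28},
    {"offset": [0,-57,7.6],"twist": [-15.3,0,0],"fingers": 28},
    {"offset": [0,-57,7.6],"twist": [-15.3,0,0],"fingers": 28},
    {"offset": [0,-57,7.6],"twist": [-15.3,0,0],"fingers": 28}
  ]
}}

```text
t: 14.33
tool_pos: [0.6401, 0.1312, 0.2704]
eef_rot: [2.29, 2.149, 0.002]
wrist_force: [-4.5, -1.1, 12.8]
opening: 0.0329
finger_force: 62.8
```

```bash
cat > look.py <<'E'
from h import *
import sys
np.set_printoptions(precision=4,suppress=True)
s=st();print(np.degrees(R.from_matrix(Rt().T@R.from_rotvec(s['eef_rot']).as_matrix()).as_rotvec()))
G={}
for c in("scene","top"):
    im,d=camera(c);m=camera_model(c);save(c+sys.argv[1]+'.png',im)
    v,u=np.nonzero(d>0);z=d[v,u]
    p=cv2.undistortPoints(np.stack([u,v],1).astype(float)[:,None],np.array(m["intrinsics"]),np.array([m["k1"],0,0,0,0.]))[:,0]
    T=np.array(m['T']);G[c]=((np.c_[p*z[:,None],z])@T[:3,:3].T+T[:3,3]-O)@Rz
q=G['top']
# deck top surface: plane fit
k=(abs(q[:,1])<.10)&(q[:,0]>.045)&(q[:,0]<.14)&(q[:,2]>.12)&(q[:,2]<.155);D=q[k]
A=np.c_[D[:,:2],np.ones(len(D))]
for _ in range(4):
    co=np.linalg.lstsq(A,D[:,2],rcond=None)[0];r=abs(D[:,2]-A@co);A=A[r<.006];D=D[r<.006]
print('deck n',len(D),'roll deg',np.degrees(np.arctan(-co[0])),'pitch',np.degrees(np.arctan(co[1])),'z at mid',D[:,2].mean())
for y0 in(-.09,-.05,0,.05,.09):
    k=abs(D[:,1]-y0)<.01
    if k.sum()>5: x=np.percentile(D[k,0],[1,99]);print(' deck x at y',y0,x,x.mean())
for n in("rear_hub","front_hub","front_bar","stand_foot"):
    ps=[]
    for c in("scene","top"):
        r=landmark_of(c,n)
        if r: ps.append((camera_model(c),r[0]['pixel']));print(n,c,np.round(r[0]['pixel'],1),round(r[0]['confidence'],2))
    if len(ps)==2: print(n,(lines([a[0] for a in ps],[a[1] for a in ps])-O)@Rz)
E
python3 look.py 5
```

```text
t 14.33 world [0.6401 0.1312 0.2704] tray [0.098  0.1647 0.2704] F [-4.5 -1.1 12.8] op 0.0329 ff 62.825106382369995 j [-0.03  0.63 -0.38  1.46  0.24  1.1  -0.52]
[-0.0748  0.0138  0.0299]
deck n 3297 roll deg 1.483616228706503 pitch -0.053663199334497674 z at mid 0.13716295602270642
 deck x at y -0.09 [0.0455 0.1373] 0.09140246760865178
 deck x at y -0.05 [0.0458 0.1359] 0.09083012521266468
 deck x at y 0 [0.0458 0.1368] 0.0913087740754936
 deck x at y 0.05 [0.0458 0.1375] 0.09162672719833918
 deck x at y 0.09 [0.046  0.1366] 0.09129056666053172
rear_hub scene [205.7 167.9] 0.91
rear_hub top [329.4 214.4] 0.84
rear_hub [ 0.0929 -0.1871  0.1164]
front_hub scene [356.5 244.6] 0.57
front_hub top [171.2 207.7] 0.69
front_hub [0.0942 0.1889 0.1153]
front_bar scene [296.3 161.9] 0.82
front_bar top [245.8 249.4] 0.79
front_bar [0.001  0.0015 0.1622]
stand_foot top [304.8 243.7] 0.46
```

View pics/top5.png

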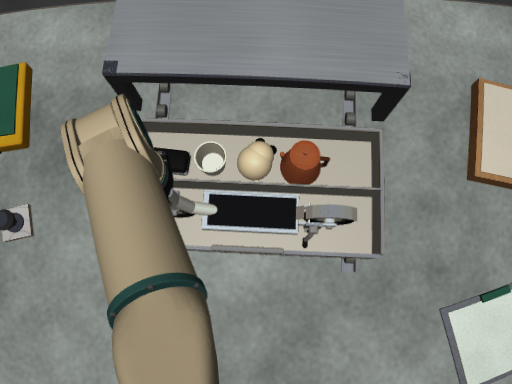

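The scooter is nearly upright (deck roll about 1.5°, hubs at x≈0.093). The top view shows it clear of the partition and the front, with the stand foot near (305,244). I make a small lean correction, then settle.

>>> {"name": "jog_arm", "arguments": {
  "rows": [
    {"offset": [0,-1.5,0],"twist": [-0.5,0,0],"fingers": 28},
    {"offset": [0,-4,0],"twist": [-1,0,0],"fingers": 28},
    {"offset": [0,-4,0],"twist": [-1,0,0],"fingers": 28},
    {"offset": [0,-4,0],"twist": [-1,0,0],"fingers": 28},
    {"offset": [0,-4,0],"twist": [-1,0,0],"fingers": 28},
    {"offset": [0,-4,0],"twist": [-1,0,0],"fingers": 28}
  ]
}}

```text
t: 15.33
tool_pos: [0.6365, 0.1315, 0.2705]
eef_rot: [2.281, 2.14, 0.02]
wrist_force: [-5.0, -1.3, 13.8]
opening: 0.0329
finger_force: 63.2
```

```bash
python3 look.py 6; python3 -c "
import cv2;a=cv2.imread('pics/scene6.png')[110:300,150:440];cv2.imwrite('pics/c6.png',cv2.resize(a,None,fx=2.6,fy=2.6,interpolation=2))"
```

```text
t 15.33 world [0.6365 0.1315 0.2705] tray [0.0943 0.1647 0.2705] F [-5.  -1.3 13.8] op 0.0329 ff 63.162585496902466 j [-0.03  0.61 -0.38  1.49  0.25  1.07 -0.52]
[-1.0588  0.0179  0.0508]
deck n 3257 roll deg 0.4527866105698966 pitch -0.002462449377085133 z at mid 0.1371676378607485
 deck x at y -0.09 [0.0455 0.1349] 0.0901796266482969
 deck x at y -0.05 [0.0459 0.135 ] 0.09045813559728766
 deck x at y 0 [0.0456 0.1357] 0.09068173622924715
 deck x at y 0.05 [0.0456 0.1356] 0.09058614239062088
 deck x at y 0.09 [0.0458 0.136 ] 0.09088634124295084
rear_hub scene [202.2 166.1] 0.58
rear_hub top [328.9 217.8] 0.88
rear_hub [ 0.0887 -0.1924  0.114 ]
front_hub scene [359.6 245.3] 0.96
front_hub top [171.3 206.1] 0.92
front_hub [0.0966 0.1916 0.119 ]
front_bar scene [294.8 161.3] 0.91
front_bar top [245.6 248.5] 0.97
front_bar [0.0034 0.0006 0.1651]
stand_foot top [306.  242.9] 0.44
```

View pics/c6.png

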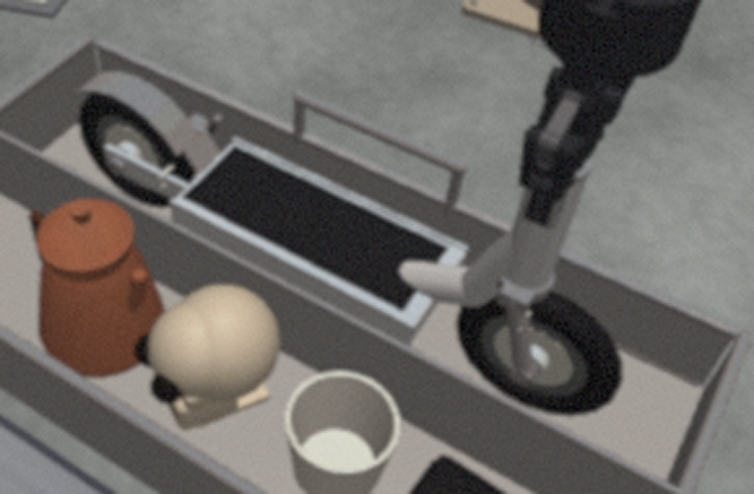

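The view shows the scooter upright in the gripper with both wheels on the floor (front wheel around (540,350) in the crop), the front shut, and the goods in place.

```bash
python3 -c "
from station import *
print(sign_off())"
```

```text
the job is handed in; nothing more can be done
None
```

I finished the job and handed it in at about 15 s; no verdict came back. The stand is down, the front is shut, and the scooter is held within about 0.5° of upright, its wheels on the floor clear of the partition and front; the other goods look undisturbed in the pictures.

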